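# Locate a casting against the stops of a drilling plate

### The job

Take the bare aluminium casting and set it on the dark grey steel locating plate, its long side parallel to the long yellow stop bar but well clear of both yellow stops, and press it down firmly onto the plate. Keeping it flat on the plate, slide it up against the long stop bar first, while still clear of the short end stop, and then along the bar up against the end stop; let go of it there. Leave the blue casting where it is.

Things in the scene. Friction and masses are not known exactly. Their poses are not given: they have to be found in the camera images.
- bare_casting: The part, bare silvery aluminium: flange 90 (x) x 60 (y) x 16 mm with a raised rib 60 (x) x 30 (y) mm on its middle, from z = 16 to 44 mm, to be gripped across y. 0.22 to 0.35 kg. Origin: centre of the underside; z up, x along its length. A half turn makes no difference. Starts flat on the bench, x within 30 degrees of world x.
- blue_casting: Same shape, size and axes as the bare casting, but painted blue; stands near it and must stay there. Both castings and the locating plate stand on a brown paper sheet whose top is 2 mm above the bench top.
- fixture: Locating plate, immovable: dark steel, 200 (x) x 160 (y) x 12 mm; two yellow stops rise 14 mm above it. Origin: centre of the underside; face at z = 12 mm. Its x is within 18 degrees of world x. Long stop bar: at the left (+y) side, along x from -80 to 70 mm, locating face at y = 50 mm. End stop: at the far (+x) side, y from -10 to 34 mm, locating face at x = 70 mm. The rest is open.
- seat (a point): Point on the plate's face where the origin of the casting lies when it touches both stops: x = 25, y = 20, z = 12 mm in the plate's frame, same axes. A casting set down 45 mm from here towards -x and 40 mm towards -y is on the plate and clear of both stops.
Things that resemble listed ones, but are neither listed nor needed, are in the scene too. Leave any pink look-alike of the bare_casting alone.

How it is judged:
On the way, in this order (a step that is already met when the one before it is completed fails the run):
1. the bare casting is pressed down flat on the plate with at least 5 N (its own weight is about 3 N), parallel to the bar within 15 degrees, more than 12 mm clear of both stops (z of bare_casting in the frame of fixture between 0.008 and 0.016 m and angle between bare_casting's own z axis and vertical below 0.1 rad and y of bare_casting in the frame of fixture between -0.065 and 0.008 m and x of bare_casting in the frame of fixture between -0.08 and 0.013 m and angle between the x axis of bare_casting and the x axis of fixture, either way round below 0.262 rad and contact force between bare_casting and fixture above 5 N), for 0.1 s.
2. flat on the plate, it has been slid to within 10 mm of the long stop bar and is still more than 10 mm short of the end stop (z of bare_casting in the frame of fixture between 0.008 and 0.016 m and angle between bare_casting's own z axis and vertical below 0.1 rad and y of bare_casting in the frame of fixture above 0.01 m and x of bare_casting in the frame of fixture between -0.09 and 0.015 m and angle between the x axis of bare_casting and the x axis of fixture, either way round below 0.1745 rad), for 0.1 s.
At the end, for the whole second after the job is handed in: The bare casting lies flat and still on the plate, long side parallel to the long stop bar within 10 degrees, within 10 mm of touching the bar and within 10 mm of touching the end stop (z of bare_casting in the frame of fixture between 0.008 and 0.016 m and angle between bare_casting's own z axis and vertical below 0.1 rad and y of bare_casting in the frame of fixture between 0.01 and 0.028 m and x of bare_casting in the frame of fixture between 0.015 and 0.033 m and angle between the x axis of bare_casting and the x axis of fixture, either way round below 0.1745 rad and linear speed of bare_casting below 0.01 m/s).
It fails at once if the blue casting is moved by more than 20 mm (distance of blue_casting from where it was at the start of the episode above 0.02 m).
It fails at once if the bare casting is lowered or hopped into the place by the stops, 8 to 28 mm above the plate, instead of being slid there (z of bare_casting in the frame of fixture between 0.02 and 0.04 m and y of bare_casting in the frame of fixture between -0.08 and 0.08 m and x of bare_casting in the frame of fixture between -0.1 and 0.1 m and (y of bare_casting in the frame of fixture above 0.012 m or x of bare_casting in the frame of fixture above 0.018 m)).
It also fails if it takes over 40 s, if anything falls off the work surface, if the arm or the gripper's body presses on something with over 40 N, if the wrist force passes 120 N, or if a joint passes its speed limit or range.

### The arm

A 7-joint arm with a two-finger parallel gripper is mounted at the origin on a cart in front of the work surface, level with it; the furniture and walls round the work are solid. World frame = base frame: x ahead of the robot, y to its left, z up, the work surface at z = 0. Lengths are in m, angles in rad, forces in N, time in s.
With the tool pointing down it reaches from about 0.425 to 0.875 m from the base axis. Payload 4.7 kg.
Tool frame: the origin (TCP) lies at the very end of the fingers, on their centre line; the grasp point (between the pads) lies 19 mm behind it; z points along the fingers, y is the direction in which the jaws open and shut (so a half turn about z gives the same grasp; the last joint's range is limited). The gripper opens to 87 mm and grips with 3 to 60 N. Pads are 19 mm wide; open, the fingers measure 117 mm over their backs; the gripper's body (75 mm by 190 mm) begins 51 mm behind the grasp point.
Start: joints at [-1.285, 0.321, -0.07, 1.45, 0.023, 1.371, -0.057], TCP at [0.175, 0.626, 0.223] pointing down, gripper open.
Joint ranges: [-2.86, 2.86], [-0.3, 2.09], [-1.38, 1.24], [0.06, 2.45], [-1.56, 4.7], [0.09, 2.05], [-2.69, 2.69]. Speed limits (rad/s): [2.57, 2.57, 3.14, 3.14, 3.14, 3.14, 3.14].

### API

Orientations are given as a rotation vector (axis times angle).
In Python, from bench import * gives the robot as it stands.
- The arm moves only by the shell command python3 -m jog 'ROWS' [OPENING] [FORCE]. ROWS is JSON, a list of rows, each a list of 4 numbers: the shift along the world's x, y, z in mm, then the turn about the world's z in rad. In form: [[x, y, z, twist], ...]. A call has exactly 8 rows; each row is the pose to reach, as a shift and turn from the pose commanded when the call began; what a row does not reach only later rows make up. A row lasts 1/8 s, in which the tool goes at most 62.5 mm and 10.7 degrees, less where a joint would pass 70% of its speed; a pose out of reach is approached as far as the arm can. A call with a gripper value outside its range is refused whole. OPENING is the opening, from -1 (shut) to 1 (fully open), set as the call begins (- or left out, the last holds). The fingers move at their own pace and stop on an object; FORCE is the grip in N (left out, the last holds). Time passes only in rows, so rows that repeat a pose let the fingers close, or fill a call up. It gives the time, the measured TCP pose, the force and the opening at its end, in the units of the state.
- get_state(): the state, without advancing time (a new reading comes with each control period).
- get_image(name): name is "side" or "top" or "wrist"; returns a dict with "image" (400x640x3 uint8, red, green, blue), "fx", "fy", "cx", "cy" (pixels), "position" and "rotation" of the camera in the world; the wrist camera has in their place "tool_from_camera" (4x4, takes a point from camera to tool coordinates, whose origin is the TCP and whose axes are the flange's). Camera axes: x right, y down, z forward; pixel columns grow to the right and rows downward; lengths in m; the calibration is good to about 2 mm. A picture is of the moment at which its call begins: read the wrist's pose just before it. There is no depth.
- close_job(): hands the job in, once; it reports no verdict.
The state is a dict: "time": time; "joint_positions": joint angles; "qd": joint speeds; "joint_torque": joint torques, N m; "position": TCP position; "tool_rot": TCP orientation; "ft_force": force on the tool from outside, world axes, zero at the start; "torque": the same for the moment, N m; "grip_width": opening from 0.0 (shut) to 1.0 (fully open).
Only numpy, scipy, OpenCV 4.12 (cv2) and the standard library are available. Lean on these libraries where they do the work, as an engineer would, in place of code of your own. Each camera call takes 0.05 s, during which the arm holds its last target. There are 200 camera calls.

## Working session

There is one attempt and no reset: what is moved stays moved. The work goes in short steps, Python scripts to look and compute and a shell command to move; the robot and the scene stay as the last step left them, time stands still between calls to the robot, and variables do not carry over. Pictures are saved under pics/ and viewed, about 8 in all and at most 12, crops included, and the job is handed in when it is done.

```bash
mkdir -p pics
cat > h.py <<'E'
from bench import *
import numpy as np, cv2
def snap(n,f):
    s=get_state(); d=get_image(n); cv2.imwrite('pics/'+f+'.png',d['image'][:,:,::-1]); np.save('pics/'+f+'.npy',{'s':s,'d':d},allow_pickle=True); return s,d
def ld(f): return np.load('pics/'+f+'.npy',allow_pickle=True).item()
def px2w(f,uv,z):
    d=ld(f)['d']; R=np.array(d['rotation']); p=np.array(d['position'])
    uv=np.atleast_2d(uv).astype(float)
    r=np.c_[(uv[:,0]-d['cx'])/d['fx'],(uv[:,1]-d['cy'])/d['fy'],np.ones(len(uv))]@R.T
    return p+r*((z-p[2])/r[:,2])[:,None]
def w2px(f,P):
    d=ld(f)['d']; R=np.array(d['rotation']); p=np.array(d['position'])
    c=(np.atleast_2d(P)-p)@R
    return np.c_[c[:,0]/c[:,2]*d['fx']+d['cx'],c[:,1]/c[:,2]*d['fy']+d['cy']]
E
python3 - <<'E'
from h import *
s,d=snap('top','top0'); 
print(s['position'],s['tool_rot'],d['position'],d['fx'],np.round(d['rotation'],3),d['image'].shape)
snap('side','side0')
E
```

```text
[0.17437411 0.62559034 0.2214648 ] [-4.25528204e-01 -3.11246933e+00  3.00789968e-03] [ 0.36457137 -0.16686162  1.18332301] 465.0633202525449 [-2.188  2.171 -0.133] (400, 640, 3)
```

View pics/top0.png

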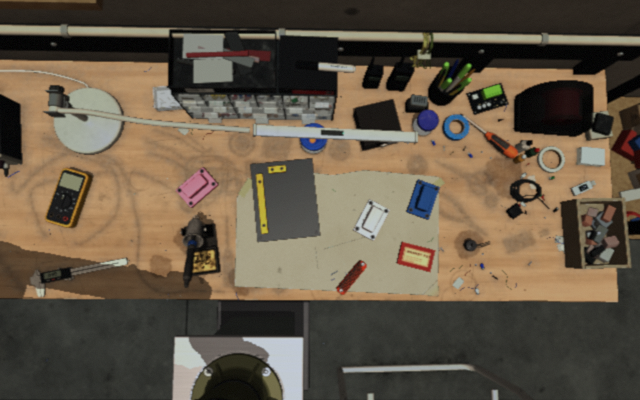

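View pics/side0.png

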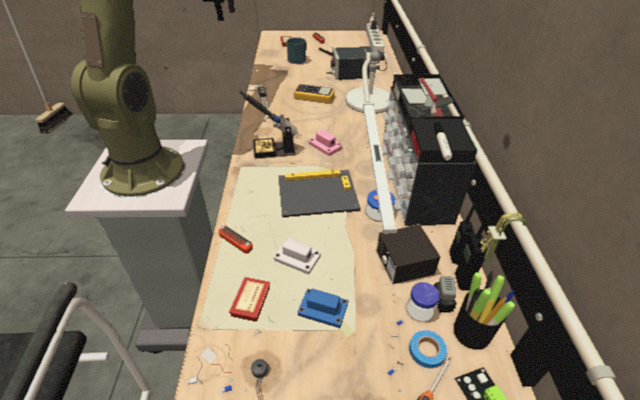

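Candidates in the top image are the silvery casting (372,220), the pink look-alike (198,187), and the blue casting (423,199). The red box (415,256) is not a casting. I choose the silvery one at (372,220) and will check it in a close crop, along with the plate at (285,200).

```bash
sed -i "s/R=np.array(d\['rotation'\])/R=cv2.Rodrigues(np.array(d['rotation'],float))[0]/" h.py
python3 - <<'E'
from h import *
d=ld('top0')['d']; im=d['image'][:,:,::-1]
a=cv2.resize(im[150:250,240:440],None,fx=4,fy=4,interpolation=cv2.INTER_CUBIC)
cv2.imwrite('pics/crop0.png',a)
print(px2w('top0',[[238,375],[372,220],[285,200]],0))
E
```

```text
[[ 5.71234373e-02  3.58355578e-04  0.00000000e+00]
 [ 4.41095175e-01 -3.31686670e-01  0.00000000e+00]
 [ 4.90466288e-01 -1.09000508e-01  0.00000000e+00]]
```

View pics/crop0.png

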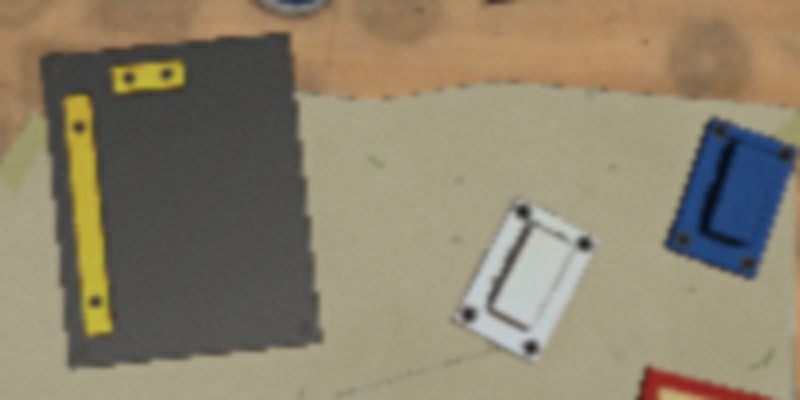

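The crop confirms the choice: silvery flange corners at crop (520,197), (597,243), (536,361), (451,321), and plate corners at (40,56), (290,33), (322,342), (70,368). Next I fit the known rectangles to these.

```bash
cat >> h.py <<'E'
from scipy.optimize import least_squares
def fit(f,uv,L,W,z,th0=0):
    # corners order: (+x,+y),(+x,-y),(-x,-y),(-x,+y)
    C=np.array([[1,1],[1,-1],[-1,-1],[-1,1]])*[L/2,W/2]
    P=px2w(f,uv,z)[:,:2]
    def T(p): c,s=np.cos(p[2]),np.sin(p[2]); return C@np.array([[c,s],[-s,c]])+p[:2]
    r=least_squares(lambda p:(T(p)-P).ravel(),[*P.mean(0),th0]); return r.x,np.round(r.fun*1000,1)
def c2p(q,x0,y0,k): return (np.array(q)+.5)/k-.5+[x0,y0]
E
python3 - <<'E'
from h import *
pc,r1=fit('top0',c2p([(40,56),(290,33),(322,342),(70,368)],240,150,4),.2,.16,.014)
bc,r2=fit('top0',c2p([(520,197),(597,243),(536,361),(451,321)],240,150,4),.09,.06,.018)
bl,r3=fit('top0',c2p([(712,118),(798,150),(753,278),(666,245)],240,150,4),.09,.06,.018)
print('plate',pc,r1);print('bare',bc,r2);print('blue',bl,r3)
c,s=np.cos(pc[2]),np.sin(pc[2]);R=np.array([[c,-s],[s,c]])
for n,q in [('seat',(.025,.02)),('set',(-.02,-.02)),('bar',(-.02,.02))]: print(n,pc[:2]+R@q)
st=get_state();print(cv2.Rodrigues(np.array(st['tool_rot'],float))[0].round(3),st['time'],st['grip_width'],st['ft_force'])
E
```

```text
plate [ 0.49091628 -0.10911485  0.11042834] [ 0.4  0.   1.4 -0.3 -0.8 -0.7 -1.   0.9]
bare [ 0.44069318 -0.32703343 -0.49149982] [ 1.2  1.6  1.6 -2.7 -3.2  0.8  0.5  0.3]
blue [ 0.49425307 -0.45826766 -0.35511906] [ 1.9  0.3  1.  -1.3 -1.7 -0.2 -1.2  1.2]
seat [ 0.51355992 -0.08648157]
set [ 0.47324218 -0.13119711]
bar [ 0.46883402 -0.09144075]
[[-0.963  0.268 -0.   ]
 [ 0.268  0.963 -0.002]
 [-0.    -0.002 -1.   ]] 0.1 0.9976027337666517 [-0.46102513 -0.05712017 -0.15905937]
```

Run:
```python
from h import *
def tri(a,b):
    A=[];B=[]
    for f,uv in (('top0',a),('side0',b)):
        p=np.array(ld(f)['d']['position']); r=px2w(f,[uv],0)[0]-p; r/=np.linalg.norm(r)
        M=np.eye(3)-np.outer(r,r);A.append(M);B.append(M@p)
    return np.linalg.lstsq(np.vstack(A),np.hstack(B),rcond=None)[0]
print('lamp tip',tri((415,138),(390,235)),'joint',tri((255,130),(372,120)),'base top',tri((60,100),(370,60)))
print('iron tip',tri((187,284),(243,93)),tri((200,225),(288,130)), 'check casting',tri((372,220),(297,250)))
```

```text
lamp tip [ 0.6172653  -0.40722349  0.16173599] joint [ 0.62475992 -0.05096016  0.18963584] base top [0.68560485 0.38853895 0.15815659]
iron tip [0.29352027 0.08375006 0.19434153] [0.41568186 0.08672002 0.07681169] check casting [ 0.44062748 -0.3274049   0.0296548 ]
```

```bash
python3 -m jog '[[16,-11,44,0],[51,-46,79,0],[91,-86,79,-0.05],[131,-126,79,-0.1],[166,-171,79,-0.15],[201,-216,79,-0.2],[231,-264,79,-0.22],[256,-314,79,-0.22]]' 1
```

```text
time: 1.1
position: [0.4314, 0.3102, 0.3011]
tool_rot: [-0.766, -3.047, 0.001]
ft_force: [0.7, -0.1, -0.6]
grip_width: 0.998
```

```bash
python3 -m jog '[[15,-55,0,0],[28,-112,0,0],[35,-172,0,0],[38,-232,0,0],[40,-292,0,0],[40,-352,0,0],[38,-412,0,0],[34,-472,0,0]]'
```

```text
time: 2.1
position: [0.464, -0.1617, 0.3014]
tool_rot: [0.764, 3.047, 0.001]
ft_force: [0.9, 0.9, 0.0]
grip_width: 1.004
```

```bash
python3 -m jog '[[-8,-58,0,0],[-16,-115,-20,0],[-23,-167,-50,0],[-23,-167,-90,0],[-23,-167,-110,0],[-23,-167,-110,0],[-23,-167,-110,0],[-23,-167,-110,0]]'
python3 - <<'E'
from h import *
s,d=snap('wrist','w1')
print(s['position'],cv2.Rodrigues(np.array(s['tool_rot'],float))[0].round(3)); print(np.round(d['tool_from_camera'],3),d['fx'])
E
```

```text
time: 3.1
position: [0.4423, -0.3271, 0.1928]
tool_rot: [0.763, 3.045, -0.0]
ft_force: [0.7, -0.1, -0.7]
grip_width: 0.999
[ 0.44227806 -0.32712782  0.19280986] [[-0.882  0.472  0.002]
 [ 0.472  0.882 -0.001]
 [-0.002  0.    -1.   ]]
[[ 0.    -0.964 -0.266  0.072]
 [ 1.    -0.     0.001 -0.   ]
 [-0.001 -0.266  0.964 -0.162]
 [ 0.     0.     0.     1.   ]] 305.6997089901399
```

View pics/w1.png

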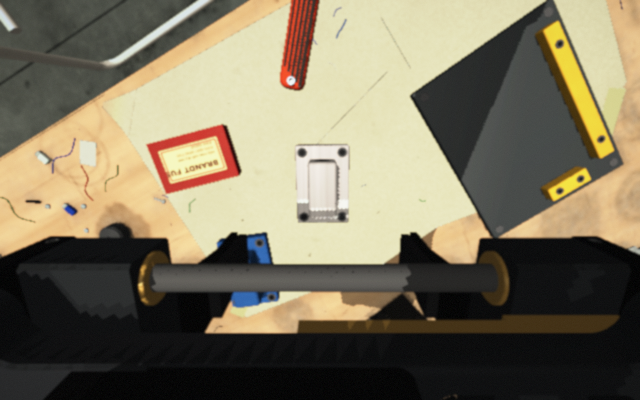

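The wrist view shows the bare casting square to the jaws, with flange corners at about (296,144), (350,144), (349,222) and (297,222). The plate's near corners are at (413,96) and (497,237).

```bash
cat >> h.py <<'E'
def wr2w(f,uv,z):
    o=ld(f);d,s=o['d'],o['s'];M=np.eye(4);M[:3,:3]=cv2.Rodrigues(np.array(s['tool_rot'],float))[0];M[:3,3]=s['position'];M=M@np.array(d['tool_from_camera'])
    uv=np.atleast_2d(uv).astype(float)
    r=np.c_[(uv[:,0]-d['cx'])/d['fx'],(uv[:,1]-d['cy'])/d['fy'],np.ones(len(uv))]@M[:3,:3].T
    return M[:3,3]+r*((z-M[2,3])/r[:,2])[:,None]
E
python3 - <<'E'
from h import *
P=wr2w('w1',[(296,144),(350,144),(349,222),(297,222)],.018);print(P.round(4),P.mean(0))
e=(P[3]-P[0]+P[2]-P[1]);print(np.arctan2(e[1],e[0]),np.linalg.norm(e)/2)
P=wr2w('w1',[(308,160),(337,160)],.046);print('rib',P)
P=wr2w('w1',[(413,96),(550,2),(622,162),(497,237)],.014);print('plate',P)
E
```

```text
[[ 0.3894 -0.3318  0.018 ]
 [ 0.417  -0.2802  0.018 ]
 [ 0.4963 -0.3215  0.018 ]
 [ 0.4678 -0.3749  0.018 ]] [ 0.44262644 -0.32709895  0.018     ]
-0.4913278354240181 0.08942502908344076
rib [[ 0.40801998 -0.32576722  0.046     ]
 [ 0.4218161  -0.29998466  0.046     ]]
plate [[ 0.40427623 -0.19896148  0.014     ]
 [ 0.38751988 -0.04567518  0.014     ]
 [ 0.57848712 -0.02106809  0.014     ]
 [ 0.59814208 -0.17451514  0.014     ]]
```

```bash
python3 -m jog '[[0,0,-50,0],[0,0,-100,0],[0,0,-135,0],[0,0,-155,0],[0,0,-166,0],[0,0,-168,0],[0,0,-168,0],[0,0,-168,0]]'; python3 -m jog '[[0,0,0,0],[0,0,0,0],[0,0,0,0],[0,0,0,0],[0,0,0,0],[0,0,0,0],[0,0,0,0],[0,0,0,0]]' -1 35
```

```text
time: 4.15
position: [0.4422, -0.3272, 0.0246]
tool_rot: [0.764, 3.045, -0.0]
ft_force: [-0.2, 1.0, -1.1]
grip_width: 1.006
time: 5.15
position: [0.4414, -0.327, 0.0236]
tool_rot: [-0.765, -3.047, 0.0]
ft_force: [-0.5, -0.3, -0.3]
grip_width: 0.342
```

```bash
python3 -m jog '[[0,0,25,0],[0,0,60,0],[6,40,60,0.12],[14,90,60,0.28],[22,140,60,0.44],[28,180,60,0.58],[30,193,60,0.606],[30,193,60,0.606]]'
python3 - <<'E'
from h import *
s,d=snap('top','t2'); print(s['position'],cv2.Rodrigues(np.array(s['tool_rot'],float))[0].round(3)[0],s['ft_force'],s['grip_width'],s['joint_positions'])
snap('wrist','w2')
im=d['image'][:,:,::-1][140:250,220:370]
cv2.imwrite('pics/crop2.png',np.vstack([cv2.resize(im,(545,400),interpolation=cv2.INTER_CUBIC)]))
E
```

```text
time: 6.15
position: [0.4713, -0.1334, 0.0833]
tool_rot: [0.18, -3.136, -0.0]
ft_force: [0.3, -2.1, -3.2]
grip_width: 0.34
[ 0.47128507 -0.1334407   0.08330011] [-0.993 -0.115 -0.001] [ 0.33720193 -2.11629827 -3.22683062] 0.3404839696345728 [-0.48057913  0.11459079  0.7459688   2.02660048 -0.09032324  1.03305966
  1.99412602]
```

View pics/w2.png

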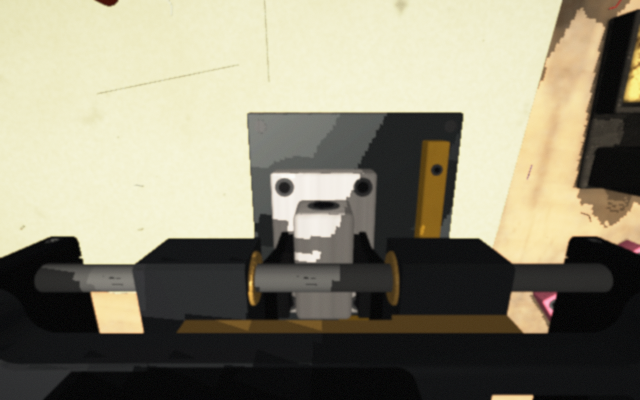

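The casting is held square. The plate's near edge runs (248,113) to (462,112), and the bar's near inner corner is at (423,141).

```bash
python3 - <<'E'
from h import *
P=wr2w('w2',[(248,113),(462,112)],.014);B=wr2w('w2',[(423,141)],.028);print(P,B)
e=P[1]-P[0];th=np.arctan2(-e[0],e[1]);print(th,np.linalg.norm(e))
R=np.array([[np.cos(th),-np.sin(th)],[np.sin(th),np.cos(th)]])
print('centre',P.mean(0)[:2]+R@[.1,0],B[0,:2]-R@[-.08,.05])
E
python3 -m jog '[[0,0,-20,0],[0,0,-36,0],[0,0,-42,0],[0,0,-45,0],[0,0,-47,0],[0,0,-48,0],[0,0,-49,0],[0,0,-49,0]]'
```

```text
[[ 0.40227462 -0.19780472  0.014     ]
 [ 0.38408442 -0.04356814  0.014     ]] [[ 0.40712995 -0.07216156  0.028     ]]
0.11739472505614829 0.15530552672665268
centre [ 0.49249123 -0.1089739 ] [ 0.49243559 -0.1124474 ]
time: 7.25
position: [0.4719, -0.1338, 0.0356]
tool_rot: [-0.18, 3.136, 0.001]
ft_force: [-2.5, -0.1, 4.1]
grip_width: 0.34
```

```bash
python3 -m jog '[[0,0,-1,0],[0,0,-2,0],[0,0,-3,0],[0,0,-3,0],[0,0,-3,0],[0,0,-3,0],[0,0,-3,0],[0,0,-3,0]]'
```

```text
time: 8.25
position: [0.4719, -0.1338, 0.0355]
tool_rot: [0.18, -3.136, -0.005]
ft_force: [-13.8, 2.5, 34.6]
grip_width: 0.34
```

```bash
python3 -m jog '[[0,0,1.2,0],[0,0,2.2,0],[-0.6,5,2.3,0],[-1.4,12,2.3,0],[-2.2,19,2.3,0],[-3,26,2.3,0],[-3.7,32,2.3,0],[-4.1,36,2.3,0]]'
```

```text
time: 9.25
position: [0.4699, -0.0993, 0.0357]
tool_rot: [-0.179, 3.132, -0.004]
ft_force: [1.7, -4.6, 5.5]
grip_width: 0.337
```

```bash
python3 -m jog '[[-0.1,1,0,0],[-0.2,2,0,0],[-0.3,3,0,0],[-0.5,4,0,0],[-0.6,5,0,0],[-0.7,6,0,0],[-0.8,7,0,0],[-0.8,7,0,0]]'
```

```text
time: 10.25
position: [0.4691, -0.0925, 0.0357]
tool_rot: [-0.179, 3.132, -0.003]
ft_force: [2.8, -5.3, 6.0]
grip_width: 0.347
```

```bash
python3 -m jog '[[-0.1,0.7,0,0],[-0.2,1.4,0,0],[-0.2,2,0,0],[-0.3,2.5,0,0],[-0.3,2.5,0,0],[-0.3,2.5,0,0],[-0.3,2.5,0,0],[-0.3,2.5,0,0]]'
```

```text
time: 11.25
position: [0.469, -0.0917, 0.0358]
tool_rot: [-0.177, 3.131, -0.007]
ft_force: [1.6, -8.7, 5.7]
grip_width: 0.342
```

```bash
python3 -m jog '[[3,0,0,0],[9,0.2,0,0],[15,0.9,0,0],[21,1.6,0,0],[27,2.3,0,0],[33,3,0,0],[38,3.5,0,0],[41,3.9,0,0]]'
```

```text
time: 12.25
position: [0.4992, -0.0883, 0.0348]
tool_rot: [0.174, -3.119, -0.001]
ft_force: [-26.2, -8.2, 33.9]
grip_width: 0.342
```

```bash
python3 -m jog '[[1,0.1,0,0],[2,0.2,0,0],[3,0.3,0,0],[4,0.5,0,0],[5,0.6,0,0],[6,0.7,0,0],[6,0.7,0,0],[6,0.7,0,0]]'
python3 - <<'E'
from h import *
s,d=snap('top','t3'); snap('wrist','w3')
E
```

```text
time: 13.25
position: [0.5056, -0.0876, 0.0348]
tool_rot: [0.174, -3.121, -0.001]
ft_force: [-23.6, -7.5, 30.3]
grip_width: 0.34
```

View pics/w3.png

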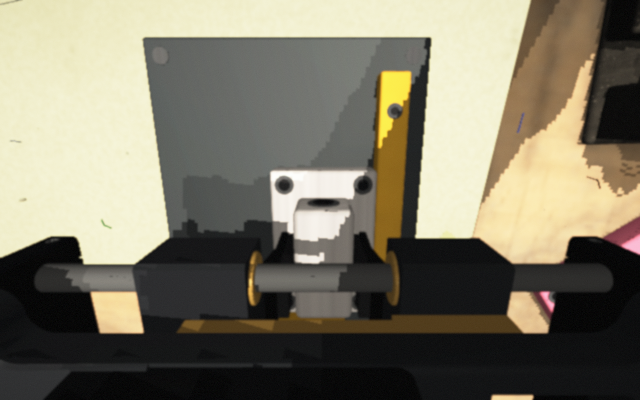

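The wrist view shows the casting edge at column 376 lying along the bar's inner edge, so the bar is touched. The downward load has grown to 30 N and x lags the command by about 10 mm, so I ease the press.

```bash
python3 -m jog '[[-2,-0.2,0.5,0],[-3,-0.3,1,0],[-3,-0.3,1.4,0],[-2,-0.2,1.6,0],[-1,-0.1,1.6,0],[0,0,1.6,0],[0,0,1.6,0],[0,0,1.6,0]]'
```

```text
time: 14.35
position: [0.5088, -0.0872, 0.0349]
tool_rot: [0.175, -3.128, 0.004]
ft_force: [-9.2, -7.3, 5.6]
grip_width: 0.341
```

```bash
python3 -m jog '[[1,0.1,0.1,0],[2,0.2,0.2,0],[3,0.3,0.3,0],[4,0.4,0.4,0],[5,0.5,0.5,0],[6,0.6,0.5,0],[6,0.6,0.5,0],[6,0.6,0.5,0]]'
```

```text
time: 15.35
position: [0.5137, -0.0866, 0.035]
tool_rot: [0.175, -3.126, 0.003]
ft_force: [-11.5, -7.2, 5.5]
grip_width: 0.342
```

```bash
python3 -m jog '[[0.5,0.1,0.1,0],[1,0.1,0.1,0],[1.5,0.2,0.2,0],[2,0.2,0.2,0],[2.5,0.3,0.2,0],[3,0.3,0.2,0],[3,0.3,0.2,0],[3,0.3,0.2,0]]'
python3 - <<'E'
from h import *
s,d=snap('top','t4'); cv2.imwrite('pics/crop4.png',cv2.resize(d['image'][:,:,::-1][120:260,220:460],None,fx=3.3,fy=3.3,interpolation=cv2.INTER_CUBIC)); print(s['position'])
E
```

```text
time: 16.35
position: [0.5137, -0.0866, 0.0349]
tool_rot: [0.174, -3.12, 0.001]
ft_force: [-19.9, -6.3, 12.5]
grip_width: 0.34
[ 0.51373211 -0.08660137  0.03487727]
```

View pics/crop4.png

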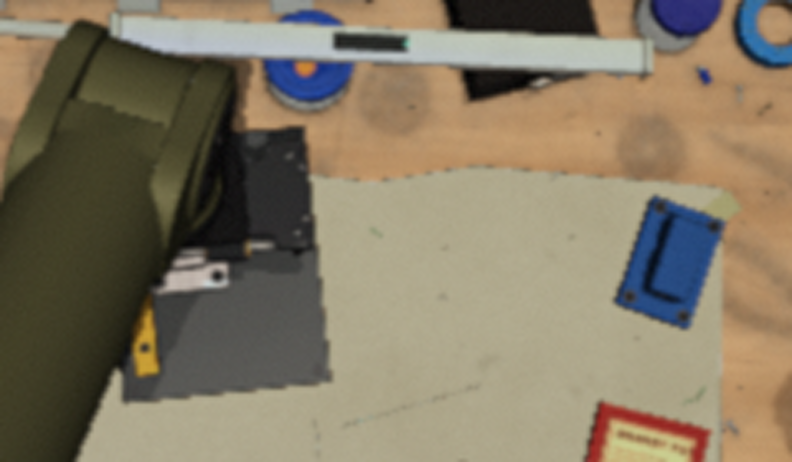

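x has stopped at 0.5137 against the end stop, which matches the predicted seat. The blue casting hasn't moved. Next I unload the arm, open the gripper and rise.

```bash
python3 -m jog '[[-1,0,0.2,0],[-2,-0.2,0.3,0],[-3,-0.5,0.5,0],[-4,-0.8,0.6,0],[-5,-1,0.7,0],[-5,-1,0.7,0],[-5,-1,0.7,0],[-5,-1,0.7,0]]'
```

```text
time: 17.4
position: [0.5137, -0.0866, 0.0351]
tool_rot: [0.176, -3.13, 0.005]
ft_force: [-3.3, -7.7, -5.4]
grip_width: 0.346
```

```bash
python3 -m jog '[[0,-1,-0.2,0],[0,-2,-0.3,0],[0,-2,-0.3,0],[0,-2,-0.3,0],[0,-2,-0.3,0],[0,-2,-0.3,0],[0,-2,-0.3,0],[0,-2,-0.3,0]]' && python3 -m jog '[[0,0,0,0],[0,0,0,0],[0,0,0,0],[0,0,0,0],[0,0,0,0],[0,0,0,0],[0,0,0,0],[0,0,0,0]]' 0.4
```

```text
time: 18.4
position: [0.5137, -0.0867, 0.0351]
tool_rot: [0.177, -3.129, 0.0]
ft_force: [-4.8, -3.6, -3.4]
grip_width: 0.34
time: 19.4
position: [0.5173, -0.0859, 0.0366]
tool_rot: [0.179, -3.136, -0.0]
ft_force: [0.0, 0.1, -0.1]
grip_width: 0.699
```

```bash
python3 -m jog '[[0,0,10,0],[0,0,30,0],[0,0,60,0],[-5,-20,90,0],[-10,-60,100,0],[-15,-110,100,0],[-20,-160,100,0],[-25,-210,100,0]]'
python3 - <<'E'
from h import *
s,d=snap('top','t5'); cv2.imwrite('pics/crop5.png',cv2.resize(d['image'][:,:,::-1][150:250,240:390],None,fx=5,fy=5,interpolation=cv2.INTER_CUBIC)); print(s['position'])
E
```

```text
time: 20.4
position: [0.4925, -0.2973, 0.1376]
tool_rot: [-0.18, 3.135, 0.0]
ft_force: [-0.1, 0.4, -1.1]
grip_width: 0.694
[ 0.49245229 -0.29727623  0.13757785]
```

View pics/crop5.png

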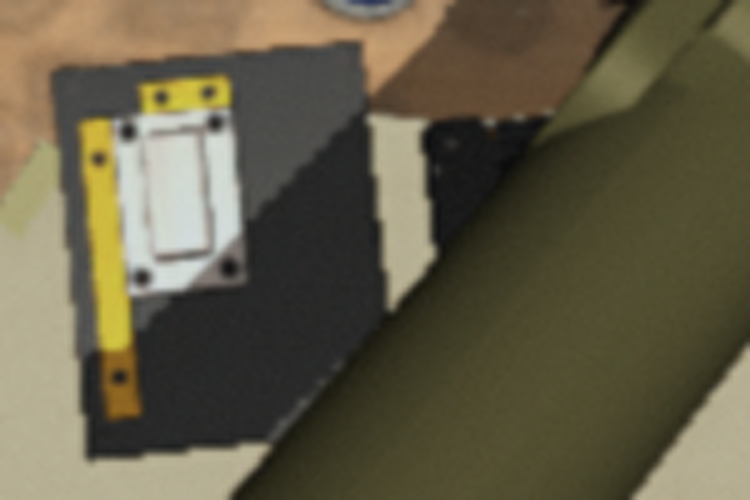

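The casting sits flush against the bar (its left edge runs from (115,118) to (130,295)) and against the end stop (its top edge is at about row 110). The arm is clear, so I check the numbers and hand in.

Run:
```python
from h import *
bc,r=fit('top0',c2p([(114,117),(232,105),(246,283),(130,297)],240,150,5),.09,.06,.030,.11)
th=.113;R=np.array([[np.cos(th),-np.sin(th)],[np.sin(th),np.cos(th)]])
print(bc,r,R.T@(bc[:2]-[.4915,-.1093]))
close_job()
```

```text
[ 0.51308639 -0.08694212  0.10540091] [-0.   0.7 -0.4 -0.1 -0.4 -1.4  0.8  0.8] [0.02396979 0.01978121]
the job is handed in; nothing more can be done
```

I set the bare casting on the locating plate, slid it against the long bar and then the end stop, let go of it there, and handed the job in at about 20 s.

**On the way:**
- **Press:** I set it at about x = -23, y = -22 mm in the plate's frame and pressed it down with about 35 N.
- **Long bar:** I slid it flat until the sideways force rose, with the casting still about 46 mm short of the end stop.
- **End stop:** I slid it along the bar until it stopped.

**Last check:** The final top image puts the casting at x = 24.0, y = 19.8 mm, against a seat of 25, 20. It is parallel to the bar within 0.5 degrees and looks flush with both stops. The blue casting looked unmoved in the last picture that showed it, taken just before I let go; the arm hid it in the final one.

**What didn't go to plan:**
- **Higher load while sliding:** The downward force climbed to about 34 N partway along the bar and the casting lagged the command, so I eased the press before finishing. It stayed under the limits.
- **Wrist readings of the plate:** The wrist camera measured the plate about 3 to 4% too short. Its position and angle still agreed with the top camera to about 3 mm and 0.02 rad.

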